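# Zero and calibrate a laboratory balance

## Robot

A 7-joint arm with a two-finger parallel gripper is mounted at the origin on the work surface. World frame = base frame: x ahead of the robot, y to its left, z up, the work surface at z = 0. Lengths are in m, angles in rad, forces in N, time in s.
With the tool pointing down it reaches from about 0.425 to 0.875 m from the base axis. Payload 4.7 kg.
Tool frame: the origin (TCP) lies on the centre line of the jaws, within the pads' length; the fingertips stand 22 mm ahead of it and the grasp point (between the pads) lies 3 mm ahead of it; z points along the fingers, y is the direction in which the jaws open and shut (so a half turn about z gives the same grasp; the last joint's range is limited). The gripper opens to 87 mm and grips with 3 to 60 N. Pads are 19 mm wide; open, the fingers measure 117 mm over their backs; the gripper's body (75 mm by 190 mm) begins 51 mm behind the grasp point.
Start: joints at [-1.142, 0.321, -0.07, 1.45, 0.023, 1.371, -0.057], TCP at [0.262, 0.595, 0.245] pointing down, gripper open.
Joint ranges: [-2.86, 2.86], [-0.3, 2.09], [-1.38, 1.24], [0.06, 2.45], [-1.56, 4.7], [0.09, 2.05], [-2.69, 2.69]. Speed limits (rad/s): [2.57, 2.57, 3.14, 3.14, 3.14, 3.14, 3.14].

## Interface

Orientations are given as a rotation vector (axis times angle).
In Python, from bench import ctrl, imaging, close_job, finder gives the robot as it stands. The module is installed in compiled form; this text tells all that it offers.
- The arm moves only by the shell command python3 -m jog 'ROWS' [FORCE]. ROWS is JSON, a list that holds one entry, the list of rows, each a list of 7 numbers: the shift along the tool's x, y, z in cm, then the turn, a rotation vector about the tool's x, y, z in degrees, then the finger opening in cm, from 0 to 8.7. In form: [[[dx, dy, dz, ax, ay, az, claw], ...]]. A call has 1 to 12 rows; each row shifts and turns the commanded pose from where the row before left it, along the tool's axes as they then stand; what a row does not reach is not made up. A row lasts 1/10 s, in which the tool goes at most 50 mm and 8.59 degrees, less where a joint would pass 70% of its speed; a pose out of reach is approached as far as the arm can. A call is refused whole if a number of a shift passes 5 or a number of a turn 8.59, either way. A call with a gripper value outside its range is refused whole. The fingers move at their own pace and stop on an object; FORCE is the grip in N (left out, the last holds). Time passes only in rows, so rows that do not move let the fingers close. It gives the time, the measured TCP pose, the force and the opening at its end, in the units of the state.
- ctrl.get_state(): the state, without advancing time (a new reading comes with each control period).
- imaging.get_image(name): name is "side" or "top"; returns a dict with "frame" (480x640x3 uint8, red, green, blue), "intrinsics" (3x3 intrinsics, pixels), "pose" (4x4, takes a point from camera to world coordinates). Camera axes: x right, y down, z forward; pixel columns grow to the right and rows downward; lengths in m; the calibration is good to about 2 mm. A picture is of the moment at which its call begins. There is no depth.
- close_job(): hands the job in, once; it reports no verdict.
Trained networks look in the newest picture that a camera, given by its name, has taken for a name from the list of things; names that differ only in an ending like _2 or _b are one class to them, and where a whole thing is asked for, a point or a joint stands for the part that bears it (a point fixed in the world has none). Each returns a list of dicts, best first, with "conf" (0 to 1); they miss things now and then, are a little off and sometimes report something else, mostly with a low value. They report only what shows in the picture. A call takes as long as a camera call.
- finder.trace(label, camera): "region" (480x640 bool, what is visible of it) and "point" ([row, column] as shares, 0 to 1, of the picture: columns of its width, rows of its height, amid what is visible of it).
- finder.spot_point(label, camera): "point" ([row, column] as shares, 0 to 1, of the picture: columns of its width, rows of its height: a listed point, or the origin of a listed thing).
The state is a dict: "time": time; "joint_positions": joint angles; "qd": joint speeds; "joint_torque": joint torques, N m; "position": TCP position; "tool_rot": TCP orientation; "ft_force": force on the tool from outside, world axes, zero at the start; "torque": the same for the moment, N m; "grip_width": opening from 0.0 (shut) to 1.0 (fully open).
Only numpy, scipy, OpenCV 4.12 (cv2) and the standard library are available. Lean on these libraries where they do the work, as an engineer would, in place of code of your own. Each camera call takes 0.05 s, during which the arm holds its last target. There are 200 camera calls.

## Task

Set the laboratory balance up for weighing; its pan is already empty. With your fingertips, push the clear top door of its draught shield fully shut, and only then press the wide blue zero key and after it the orange calibration key, each fully down and let up again. Touch the balance lightly, leave its other two keys alone, and do not pick up or shift the cups, the weight, the bottle, the brush or the spatula.

Things in the scene. Friction and masses are not known exactly. Their poses are not given: they have to be found in the camera images.
- balance: laboratory balance, grey-beige, fixed on the slab, its front (low panel with display and keys) towards the robot. 220 mm wide (y), 330 mm deep (x); origin: middle of its underside, 40 mm above the table; x points from front to back, y to its left, z up. The panel rises backwards by 0.17 rad, from x = -165 mm (36 mm above the underside) to x = -43 mm (57 mm above)
- keys_mid (a point): point on the panel, between the keys, in the middle of their one row across the balance (balance x = -130 mm, 42 mm above its underside); the keys from the left, seen from the front: red, wide blue, orange, dark grey. Axes as the balance's
- pan (a point): middle of the top of the empty steel weighing pan, 110 mm diameter, inside the clear draught shield (four fixed clear panes with grey posts), which stands behind the panel: 205 mm wide, from x = -35 to +155 mm in the balance's frame, its rim 204 mm above the balance's underside; a sliding clear door is its top
- top_door (a joint): how far the clear top door of the shield stands open, m: 0 fully shut (against its stop), 0.095 fully open; starts open by 0.05 to 0.09. It slides straight back (balance +x) to open and forward (-x, towards the robot) to shut, with about 1.2 N of friction, and stays where it is left
- door_ridge (a point): middle of the top of the dark push ridge on the top door. The ridge stands 18 mm above the pane, is 100 mm long across the balance (y) and 12 mm thick (x), with upright faces; it rides with the door. Door shut, it lies at x = -15 mm in the balance's frame, 221 mm above its underside. Axes as the balance's. The pane reaches 170 mm behind it and 20 mm before it
- power_key (a joint): travel of the red power key, m: 0 up, 0.004 fully down; a spring key that comes up by itself; about 1.1 N starts it moving, 4.5 N holds it fully down
- power_key_top (a point): centre of the top face of the red power key, flat, 20 mm wide (across the balance) and 20 mm deep, 7.5 mm proud of the panel, travel 4 mm; 84 mm to the left of the balance's middle, seen from its front. z is the panel's normal, out of the key: pressed along -z or straight down
- zero_key (a joint): travel of the wide blue zero key, m: 0 up, 0.004 fully down; a spring key that comes up by itself; about 1.1 N starts it moving, 4.5 N holds it fully down
- zero_key_top (a point): centre of the top face of the wide blue zero key, flat, 36 mm wide (across the balance) and 20 mm deep, 7.5 mm proud of the panel, travel 4 mm; 30 mm to the left of the balance's middle, seen from its front. z is the panel's normal, out of the key: pressed along -z or straight down
- cal_key (a joint): travel of the orange calibration key, m: 0 up, 0.004 fully down; a spring key that comes up by itself; about 1.1 N starts it moving, 4.5 N holds it fully down
- cal_key_top (a point): centre of the top face of the orange calibration key, flat, 22 mm wide (across the balance) and 20 mm deep, 7.5 mm proud of the panel, travel 4 mm; 30 mm to the right of the balance's middle, seen from its front. z is the panel's normal, out of the key: pressed along -z or straight down
- print_key (a joint): travel of the dark grey print key, m: 0 up, 0.004 fully down; a spring key that comes up by itself; about 1.1 N starts it moving, 4.5 N holds it fully down
- print_key_top (a point): centre of the top face of the dark grey print key, flat, 20 mm wide (across the balance) and 20 mm deep, 7.5 mm proud of the panel, travel 4 mm; 84 mm to the right of the balance's middle, seen from its front. z is the panel's normal, out of the key: pressed along -z or straight down
- slab: grey stone weighing slab under the balance, 400 x 370 mm, its top 40 mm above the table; fixed; origin at the middle of its underside
- cup_slab: empty white plastic cup, 72 mm rim diameter, 73 mm high, on the slab to the left of the balance's panel; loose, origin at the middle of its underside
- cup_a: empty white plastic cup like the others, on the table; loose, origin at the middle of its underside
- cup_b: empty white plastic cup like the others, on the table; loose, origin at the middle of its underside
- cup_c: empty white plastic cup like the others, on the table; loose, origin at the middle of its underside
- weight: steel 200 g check weight with a knob, 34 mm diameter, 53 mm high, on the slab to the right of the balance's panel; loose, origin at the middle of its underside
- bottle: white plastic bottle with a blue cap, 64 mm diameter, 170 mm high, on the table; loose, origin at the middle of its underside
- brush: flat pan brush with a wooden handle, 170 mm long, 42 mm wide, 20 mm high, lying on the table to the left of the slab; loose, origin under its middle
- spatula: black-handled steel spatula, 197 mm long, 18 mm wide, 10 mm high, lying on the table to the right of the slab; loose, origin about under its middle

How it is judged:
On the way, in this order (a step that is already met when the one before it is completed fails the run):
1. the top door of the draught shield is pushed fully shut (value of joint top_door below 0.004 m and value of joint each of zero_key, cal_key below 0.001 m), for 0.1 s.
2. the blue zero key is pressed, the door being shut (value of joint zero_key above 0.0025 m and value of joint cal_key below 0.0015 m and value of joint top_door below 0.006 m), for 0.05 s.
3. then the orange calibration key is pressed, the zero key being up and the door shut (value of joint cal_key above 0.0025 m and value of joint zero_key below 0.0015 m and value of joint top_door below 0.006 m), for 0.05 s.
At the end, for the whole second after the job is handed in: the top door is shut (within 6 mm of its stop), all four keys are up again (within 1 mm), and each cup, the weight, the bottle, the brush and the spatula is within 20 mm of where it stood (value of joint top_door below 0.006 m and value of joint each of zero_key, cal_key, power_key, print_key below 0.001 m and distance of each of cup_slab, cup_a, cup_b, cup_c, weight, bottle, brush, spatula from where it was at the start of the episode below 0.02 m); the robot touches nothing.
It fails at once if the red power key or the dark grey print key is pressed (2.5 mm) (value of joint any of power_key, print_key above 0.0025 m).
It fails at once if the zero or the calibration key is pressed while the draught shield stands open (10 mm or more) (value of joint top_door above 0.01 m and value of joint any of zero_key, cal_key above 0.0025 m).
It fails at once if the zero and the calibration key are pressed together (value of joint each of zero_key, cal_key above 0.0025 m).
It fails at once if the balance is struck or pressed hard (over 45 N) (contact force between any of the fingers, the arm and balance above 45 N).
It fails at once if a cup, the weight, the bottle, the brush or the spatula is picked up or shifted by 20 mm (distance of any of cup_slab, cup_a, cup_b, cup_c, weight, bottle, brush, spatula from where it was at the start of the episode above 0.02 m).
It also fails if it takes over 48 s, if anything falls off the work surface, if the arm or the gripper's body presses on something with over 40 N, if the wrist force passes 120 N, or if a joint passes its speed limit or range.

## Working session

There is one attempt and no reset: what is moved stays moved. The work goes in short steps, Python scripts to look and compute and a shell command to move; the robot and the scene stay as the last step left them, time stands still between calls to the robot, and variables do not carry over. Pictures are saved under pics/ and viewed, about 8 in all and at most 12, crops included, and the job is handed in when it is done.

```bash
mkdir -p pics; cat > h.py <<'E'
import numpy as np, cv2
from bench import ctrl, imaging, finder
def px(label,cam):
    r=finder.spot_point(label,cam)
    return [(np.array([d['point'][1]*640,d['point'][0]*480]),d['conf']) for d in r[:2]]
def tri(obs): # list of (im,uv)
    A=[];b=[]
    for im,uv in obs:
        K=im['intrinsics'];T=im['pose']
        d=T[:3,:3]@np.linalg.inv(K)@[uv[0],uv[1],1];d/=np.linalg.norm(d)
        P=np.eye(3)-np.outer(d,d);A.append(P);b.append(P@T[:3,3])
    A=np.vstack(A);b=np.hstack(b);x=np.linalg.lstsq(A,b,rcond=None)[0]
    return x,np.linalg.norm(A@x-b)
def onz(im,uv,z):
    K=im['intrinsics'];T=im['pose'];d=T[:3,:3]@np.linalg.inv(K)@[uv[0],uv[1],1]
    return T[:3,3]+d*(z-T[2,3])/d[2]
E
python3 - <<'E'
from h import *
np.set_printoptions(precision=4,suppress=True)
s=ctrl.get_state();print({k:s[k] for k in('time','position','tool_rot','grip_width','ft_force')})
I={c:imaging.get_image(c) for c in('side','top')}
for c in I:
    cv2.imwrite(f'pics/{c}0.png',I[c]['frame'][:,:,::-1]); print(c,I[c]['pose'])
for l in ['balance','keys_mid','pan','door_ridge','power_key_top','zero_key_top','cal_key_top','print_key_top','slab','cup_slab','weight','bottle']:
    o={c:px(l,c) for c in I}
    print(l,o)
    if all(o.values()): print('   ',*tri([(I[c],o[c][0][0]) for c in I]))
E
```

```text
{'time': 0.0, 'position': array([0.2618, 0.5944, 0.2434]), 'tool_rot': array([-0.6468, -3.074 ,  0.003 ]), 'grip_width': 0.996784463716952, 'ft_force': array([-0.1728, -0.0455, -0.1808])}
side [[ 0.8733 -0.3276  0.3606  0.1721]
 [-0.4872 -0.5949  0.6394 -0.552 ]
 [ 0.005  -0.734  -0.6791  0.7759]
 [ 0.      0.      0.      1.    ]]
top [[-0.0327 -0.9722  0.2319  0.1903]
 [-0.9994  0.0305 -0.0133  0.0261]
 [ 0.0059 -0.2323 -0.9726  1.57  ]
 [ 0.      0.      0.      1.    ]]
balance {'side': [(array([373.824, 287.712]), 0.73), (array([447.808, 468.72 ]), 0.35)], 'top': [(array([342.976, 235.2  ]), 0.73), (array([318.272, 287.088]), 0.24)]}
    [ 0.5628 -0.0595  0.0504] 0.00016240594115861246
keys_mid {'side': [(array([323.904, 307.584]), 0.77), (array([315.392, 293.808]), 0.6)], 'top': [(array([350.016, 282.192]), 0.77), (array([220.608, 297.696]), 0.73)]}
    [ 0.4386 -0.0707  0.0739] 0.0009528671466778284
pan {'side': [(array([397.696, 256.8  ]), 0.95), (array([371.584, 289.392]), 0.72)], 'top': [(array([340.48 , 203.904]), 0.97)]}
    [ 0.6257 -0.052   0.1048] 0.005813626483202399

[... 884 characters left out ...]
0.59)]}
    [ 0.5988  0.2713 -0.545 ] 0.18251426609858412
slab {'side': [], 'top': [(array([340.096, 204.288]), 0.4), (array([262.912, 270.096]), 0.35)]}
cup_slab {'side': [(array([289.216, 269.808]), 0.69), (array([294.72, 277.92]), 0.31)], 'top': [(array([291.072, 288.48 ]), 0.72), (array([440.   , 245.376]), 0.71)]}
    [0.4331 0.0751 0.044 ] 0.0021084392783930865
weight {'side': [(array([411.584, 356.496]), 0.74)], 'top': [(array([409.088, 245.28 ]), 0.51)]}
    [ 0.5328 -0.2265  0.0485] 0.001340130390790496
bottle {'side': [(array([433.472, 411.792]), 0.66)], 'top': [(array([476.608, 261.984]), 0.74), (array([437.888, 244.704]), 0.67)]}
    [ 0.4587 -0.3619  0.1547] 0.006442593205733312
```

View pics/side0.png

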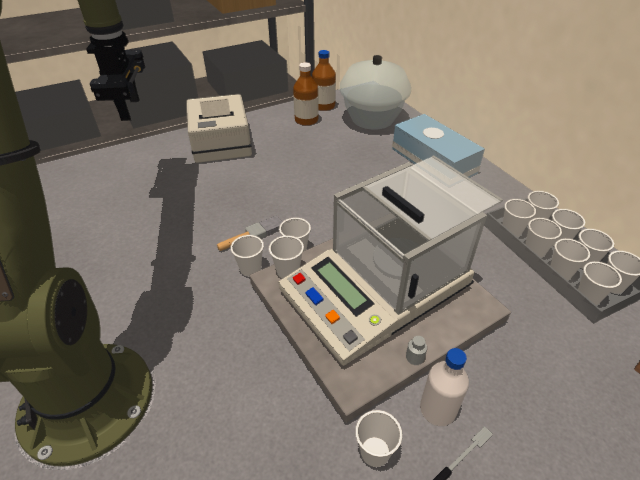

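View pics/top0.png

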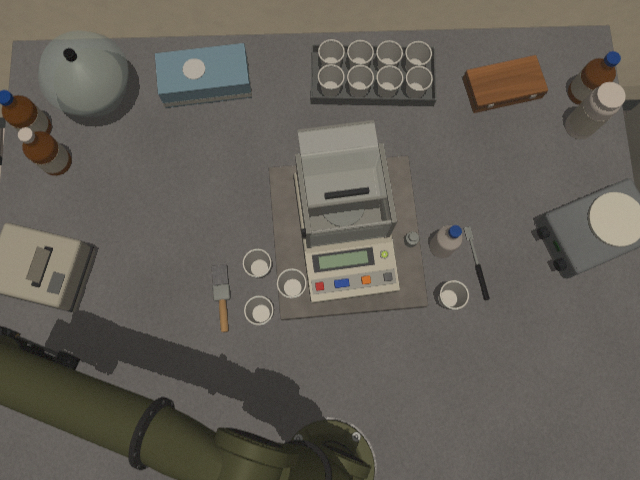

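The side view shows the ridge at about (403,204) and the keys red (299,279), blue (315,297), orange (333,317) and grey (350,337). In the top view the ridge is at (347,193) and the keys are red (320,287), blue (342,283), orange (366,280) and grey (388,277). The balance is yawed slightly, and a cup stands close to the red key. Next I fit the balance pose and door opening.

```bash
cat > fit.py <<'E'
from h import *
from scipy.optimize import least_squares
from scipy.spatial.transform import Rotation as R
np.set_printoptions(precision=4,suppress=True)
c17,s17=np.cos(.17),np.sin(.17)
key=lambda y:np.array([-.130-.0075*s17,y,.042+.0075*c17])
M={'power_key_top':key(.084),'zero_key_top':key(.03),'cal_key_top':key(-.03),'print_key_top':key(-.084),'keys_mid':np.array([-.13,0,.042]),'balance':np.zeros(3)}
G={'side':{'power_key_top':(299,279),'zero_key_top':(315,297),'cal_key_top':(333,317),'print_key_top':(350,337),'door_ridge':(403,203)},
   'top':{'power_key_top':(320,287),'zero_key_top':(342,283),'cal_key_top':(366,280),'print_key_top':(388,277),'door_ridge':(347,193)}}
def w(p,b): 
    c,s=np.cos(p[2]),np.sin(p[2]); return np.array([p[0]+c*b[0]-s*b[1],p[1]+s*b[0]+c*b[1],.04+b[2]])
def pt(p,l): return w(p,np.array([-.015+p[3],0,.221]) if l=='door_ridge' else M[l])
def proj(im,X):
    T=im['pose'];q=im['intrinsics']@(T[:3,:3].T@(X-T[:3,3]));return q[:2]/q[2]
if __name__=='__main__':
    I={c:imaging.get_image(c) for c in('side','top')};obs=[]
    for c in I:
        for l in list(M)+['door_ridge']:
            for uv,cf in px(l,c):
                if l not in G[c] or np.hypot(*(uv-G[c][l]))<9: obs.append((c,l,uv));break
        for l,uv in G[c].items(): obs.append((c,l,np.array(uv)))
    f=lambda p:np.hstack([proj(I[c],pt(p,l))-uv for c,l,uv in obs])
    r=least_squares(f,[.56,-.06,.12,.07],loss='soft_l1');p=r.x;print(p)
    for (c,l,uv),e in zip(obs,f(p).reshape(-1,2)): print(c,l,e.round(1))
    for l in list(M)+['door_ridge']: print(l,pt(p,l))
    print('shut',pt([*p[:3],0],'door_ridge'))
    np.save('p.npy',p)
    s=ctrl.get_state();print(s['position'],R.from_rotvec(s['tool_rot']).as_matrix())
E
python3 fit.py
```

```text
[ 0.5657 -0.0634  0.111   0.0558]
side power_key_top [ 3.6 -0.8]
side zero_key_top [-0.5  2.1]
side cal_key_top [4.2 0.5]
side print_key_top [0.2 0.6]
side keys_mid [2.1 3.3]
side balance [3.  2.3]
side door_ridge [ 1.1 -0.3]
side power_key_top [ 0.4 -0.6]
side zero_key_top [-0.2 -1.3]
side cal_key_top [ 0.3 -0.5]
side print_key_top [ 1.4 -0.2]
side door_ridge [-0.1 -2. ]
top zero_key_top [-0.6  3.8]
top cal_key_top [-2.9  1.2]
top print_key_top [0.1 4.5]
top keys_mid [3.6 1.6]
top balance [ 0.4 -0.1]
top door_ridge [-1.5  3.9]
top power_key_top [-0.7 -0. ]
top zero_key_top [-0.7  0.9]
top cal_key_top [-0.3  0.4]
top print_key_top [-0.5  0.3]
top door_ridge [-0.8  0.6]
power_key_top [0.4259 0.0056 0.0894]
zero_key_top [ 0.4319 -0.0481  0.0894]
cal_key_top [ 0.4386 -0.1077  0.0894]
print_key_top [ 0.4445 -0.1614  0.0894]
keys_mid [ 0.4365 -0.0778  0.082 ]
balance [ 0.5657 -0.0634  0.04  ]
door_ridge [ 0.6062 -0.0589  0.261 ]
shut [ 0.5508 -0.065   0.261 ]
[0.262  0.5949 0.2446] [[-0.9152  0.403   0.0001]
 [ 0.403   0.9152  0.0001]
 [-0.      0.0001 -1.    ]]
```

Fit is good: yaw 0.111 and door open about 56 mm. I'll close the fingers, rise, align the tool with the balance and go behind the ridge.

```bash
python3 -m jog '[[[0,0,-2.6,0,0,-7.53,0],[0,0,-2.6,0,0,-7.53,0],[0,0,-2.6,0,0,-7.53,0],[0,0,-2.6,0,0,-7.53,0],[-1.5,-3.44,0,0,0,0,0],[-1.5,-3.44,0,0,0,0,0],[-1.5,-3.44,0,0,0,0,0],[-1.5,-3.44,0,0,0,0,0],[-1.5,-3.44,0,0,0,0,0],[-1.5,-3.44,0,0,0,0,0],[-1.5,-3.44,0,0,0,0,0],[0,0,0,0,0,0,0]]]' 10
```

```text
time: 3.3
position: [0.3972, 0.3614, 0.3493]
tool_rot: [-0.158, 3.135, -0.003]
ft_force: [0.6, -0.4, 1.1]
grip_width: 0.032
```

```bash
python3 -m jog '[[[-1.5,-3.44,0,0,0,0,0],[-1.5,-3.44,0,0,0,0,0],[-1.5,-3.44,0,0,0,0,0],[-1.5,-3.44,0,0,0,0,0],[-1.5,-3.44,0,0,0,0,0],[-1.5,-3.44,0,0,0,0,0],[-1.5,-3.44,0,0,0,0,0],[-1.5,-3.44,0,0,0,0,0],[0,0,0,0,0,0,0]]]'
cat > rel.py <<'E'
from fit import *
import sys
p=np.load('p.npy');s=ctrl.get_state();X=s['position'];m=R.from_rotvec(s['tool_rot']).as_matrix()
print('t',s['time'],'tcp',X,'F',s['ft_force'],'grip',s['grip_width'],'jq',np.round(s['joint_positions'],2))
tip=X+.022*m[:,2];print('tip',tip,'toolz',m[:,2],'yaw err deg',np.degrees(np.arctan2(m[1,1],m[0,1])-np.pi/2-p[2]))
for l in ['door_ridge','zero_key_top','cal_key_top']: print(l,'move in tool cm',100*m.T@(pt(p,l)-tip))
E
python3 rel.py
```

```text
time: 4.2
position: [0.5448, 0.1009, 0.3486]
tool_rot: [-0.16, 3.136, -0.005]
ft_force: [0.1, 0.5, 0.3]
grip_width: 0.004
t 4.2 tcp [0.5448 0.1009 0.3486] F [0.0885 0.4764 0.2764] grip 0.0043443981450090215 jq [-0.51  0.08  0.3   1.53 -0.02  1.53  1.46]
tip [0.5448 0.1008 0.3266] toolz [ 0.0014 -0.003  -1.    ] yaw err deg -0.5341017239527094
door_ridge move in tool cm [ -4.4818 -16.4904   6.619 ]
zero_key_top move in tool cm [ 12.7695 -13.5975  23.752 ]
cal_key_top move in tool cm [ 12.7136 -19.5972  23.7707]
```

```bash
python3 -m jog '[[[-1.3,-2.75,0,0,0,0,0],[-1.3,-2.75,0,0,0,0,0],[-1.3,-2.75,0.5,0,0,-0.5,0],[-1.3,-2.75,1,0,0,0,0],[-1.3,-2.75,1,0,0,0,0],[-1.2,-2.75,1,0,0,0,0],[0,0,1,0,0,0,0],[0,0,0,0,0,0,0],[0,0,0,0,0,0,0]]]'
python3 rel.py
python3 - <<'E'
from h import *
a=[imaging.get_image(c)['frame'] for c in('side','top')]
cv2.imwrite('pics/b.png',np.hstack([cv2.resize(a[0][120:320,300:500],(400,400)),cv2.resize(a[1][120:320,250:450],(400,400))])[:,:,::-1])
E
```

```text
time: 5.1
position: [0.638, -0.0458, 0.3036]
tool_rot: [0.192, -3.135, -0.002]
ft_force: [0.1, 0.4, -0.2]
grip_width: 0.007
t 5.1 tcp [ 0.638  -0.0458  0.3036] F [ 0.138   0.4074 -0.162 ] grip 0.0073746207850594525 jq [-0.3   0.29  0.42  1.4  -0.12  1.48  1.81]
tip [ 0.638  -0.0457  0.2816] toolz [-0.0004  0.0015 -1.    ] yaw err deg 0.637382541732884
door_ridge move in tool cm [ 3.3136 -0.9187  2.0551]
zero_key_top move in tool cm [20.4799  2.2464 19.2253]
cal_key_top move in tool cm [20.5466 -3.7532 19.2162]
```

View pics/b.png

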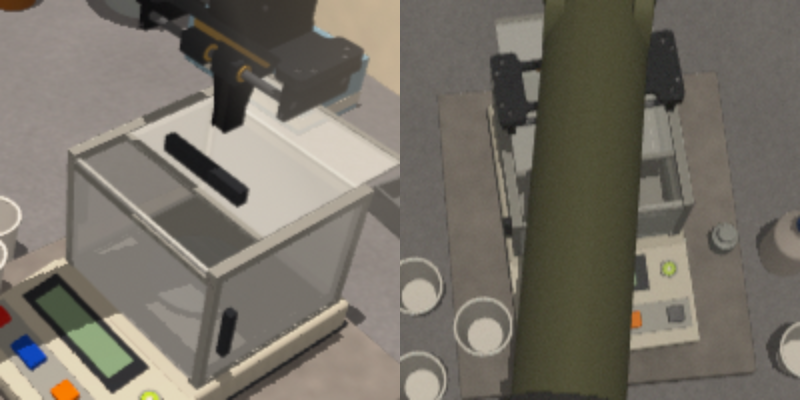

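The closed fingertips hang clear behind the ridge (side crop: tips at 230,125, ridge from 170,140 to 240,198). Descending to just above the pane.

```bash
python3 -m jog '[[[0,-0.45,1,0,0,0,0],[0,-0.45,1,0,0,0,0],[0,0,0.7,0,0,0,0],[0,0,0.3,0,0,0,0],[0,0,0,0,0,0,0]]]' && python3 rel.py
```

```text
time: 5.7
position: [0.6389, -0.0569, 0.2727]
tool_rot: [0.188, -3.135, -0.0]
ft_force: [-0.2, 0.2, 0.6]
grip_width: 0.006
t 5.7 tcp [ 0.6389 -0.0569  0.2727] F [-0.1783  0.1612  0.573 ] grip 0.005695757833406456 jq [-0.29  0.3   0.42  1.45 -0.12  1.42  1.83]
tip [ 0.6389 -0.0569  0.2507] toolz [-0.0014  0.0002 -1.    ] yaw err deg 0.4918935201564174
door_ridge move in tool cm [ 3.2647  0.1947 -1.0298]
zero_key_top move in tool cm [20.4208  3.3362 16.1548]
cal_key_top move in tool cm [20.4723 -2.6636 16.1528]
```

```bash
python3 -m jog '[[[0.7,0,0,0,0,0,0],[0.7,0,0,0,0,0,0],[0.4,0,0,0,0,0,0],[0.6,0,0,0,0,0,0],[0.6,0,0,0,0,0,0],[0.6,0,0,0,0,0,0],[0.6,0,0,0,0,0,0],[0.6,0,0,0,0,0,0],[0.6,0,0,0,0,0,0],[0.6,0,0,0,0,0,0],[0.4,0,0,0,0,0,0],[0,0,0,0,0,0,0]]]' && python3 rel.py
```

```text
time: 6.9
position: [0.5748, -0.0651, 0.2735]
tool_rot: [0.187, -3.135, 0.0]
ft_force: [0.7, 0.0, -0.5]
grip_width: 0.006
t 6.9 tcp [ 0.5748 -0.0651  0.2735] F [ 0.747   0.0288 -0.5256] grip 0.005682846074126966 jq [-0.31  0.16  0.43  1.61 -0.07  1.39  1.81]
tip [ 0.5748 -0.0651  0.2515] toolz [-0.0009 -0.0001 -1.    ] yaw err deg 0.4722250657344928
door_ridge move in tool cm [-3.1908  0.2463 -0.9531]
zero_key_top move in tool cm [13.9738  3.3881 16.2231]
cal_key_top move in tool cm [14.0232 -2.6117 16.2232]
```

```bash
python3 -m jog '[[[0.2,0,0,0,0,0,0],[0.2,0,0,0,0,0,0],[0.2,0,0,0,0,0,0],[0,0,0,0,0,0,0],[0,0,0,0,0,0,0]]]'
```

```text
time: 7.4
position: [0.5694, -0.0655, 0.2734]
tool_rot: [0.188, -3.135, -0.0]
ft_force: [0.3, 0.2, -0.5]
grip_width: 0.005
```

```bash
python3 -m jog '[[[0.2,0,0,0,0,0,0],[0.1,0,0,0,0,0,0],[0.1,0,0,0,0,0,0]]]'
```

```text
time: 7.7
position: [0.5675, -0.0656, 0.2736]
tool_rot: [-0.188, 3.131, -0.001]
ft_force: [8.4, -1.2, -5.3]
grip_width: 0.002
```

```bash
python3 -m jog '[[[0.1,0,0,0,0,0,0],[0.1,0,0,0,0,0,0],[0,0,0,0,0,0,0]]]'
```

```text
time: 8.0
position: [0.5674, -0.0656, 0.2737]
tool_rot: [-0.188, 3.127, -0.001]
ft_force: [12.3, -1.0, -6.6]
grip_width: 0.004
```

The force rose to 12 N with no further motion, so the door is at its stop where the fit predicted. I'll back off, lift and move above the blue key.

```bash
python3 -m jog '[[[-0.5,0,0,0,0,0,0],[-0.7,0,0,0,0,0,0],[0,0,-2,0,0,0,0],[0,0,-3,0,0,0,0],[2,0.5,-1,0,0,0,0],[3,0.7,0,0,0,0,0],[3,0.7,0,0,0,0,0],[3,0.7,0,0,0,0,0],[2.5,0.6,0,0,0,0,0],[0,0,0,0,0,0,0],[0,0,0,0,0,0,0]]]' && python3 rel.py
python3 - <<'E'
from h import *
a=[imaging.get_image(c)['frame'] for c in('side','top')]
cv2.imwrite('pics/c.png',np.hstack([cv2.resize(a[0][120:370,250:500],(400,400)),cv2.resize(a[1][120:320,250:450],(400,400))])[:,:,::-1])
E
```

```text
time: 9.1
position: [0.4378, -0.0491, 0.334]
tool_rot: [-0.188, 3.135, 0.001]
ft_force: [0.8, 0.7, -0.3]
grip_width: 0.005
t 9.1 tcp [ 0.4378 -0.0491  0.334 ] F [ 0.7613  0.6829 -0.2788] grip 0.0048776940519804635 jq [-0.37 -0.19  0.36  1.8   0.06  1.52  1.68]
tip [ 0.4378 -0.0491  0.312 ] toolz [ 0.0008  0.0005 -1.    ] yaw err deg 0.4993045932300086
door_ridge move in tool cm [-16.5964  -2.986    5.1122]
zero_key_top move in tool cm [ 0.597   0.1564 22.2594]
cal_key_top move in tool cm [ 0.6493 -5.8434 22.2568]
```

View pics/c.png

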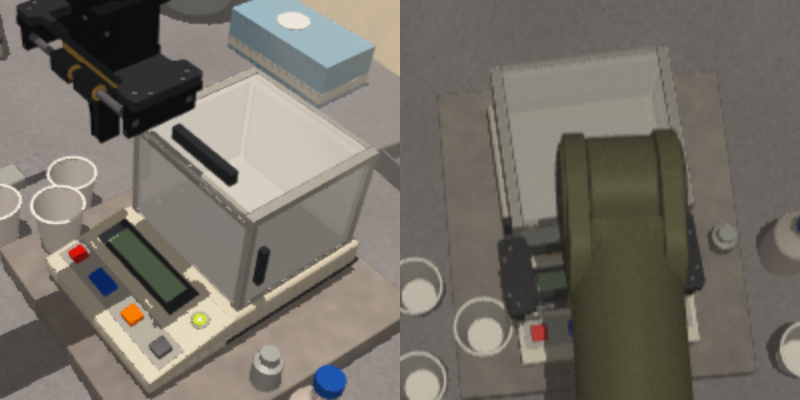

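The side crop shows the door shut, with the ridge at the front rim, and the tips (100,130) above the panel. I'll descend over the blue key to about 14 mm above it.

```bash
python3 -m jog '[[[0.25,0.16,2.5,0,0,0,0],[0.25,0,2.5,0,0,0,0],[0,0,2.5,0,0,0,0],[0,0,2.5,0,0,0,0],[0,0,2.5,0,0,0,0],[0,0,2.5,0,0,0,0],[0,0,2.5,0,0,0,0],[0,0,2,0,0,0,0],[0,0,1,0,0,0,0],[0,0,0,0,0,0,0],[0,0,0,0,0,0,0]]]' && python3 rel.py
python3 - <<'E'
from h import *
a=[imaging.get_image(c)['frame'] for c in('side',)]
cv2.imwrite('pics/d.png',cv2.resize(a[0][200:360,240:440],(750,600))[:,:,::-1])
E
```

```text
time: 10.3
position: [0.4335, -0.0482, 0.1291]
tool_rot: [-0.188, 3.135, -0.001]
ft_force: [-0.3, 0.2, 0.7]
grip_width: 0.007
t 10.3 tcp [ 0.4335 -0.0482  0.1291] F [-0.3041  0.165   0.7323] grip 0.007092908247312961 jq [-0.36 -0.06  0.4   2.11  0.03  1.08  1.72]
tip [ 0.4335 -0.0482  0.1071] toolz [ 0.0006 -0.0003 -1.    ] yaw err deg 0.486978894015003
door_ridge move in tool cm [-17.0332  -3.126  -15.3792]
zero_key_top move in tool cm [0.1549 0.0272 1.7713]
cal_key_top move in tool cm [ 0.2059 -5.9726  1.7738]
```

View pics/d.png

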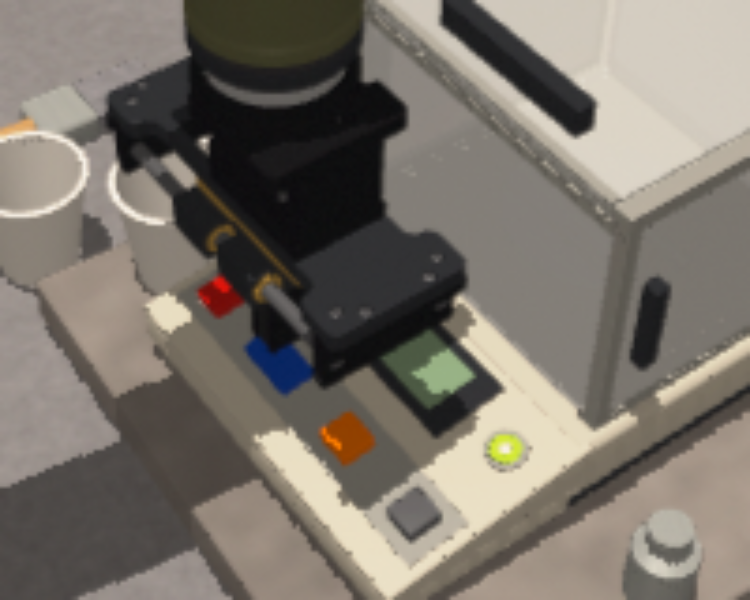

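The fingertips (275,340) are right above the blue key (280,365), clear of the red one. Pressing slowly.

```bash
python3 -m jog '[[[0.1,0,0.7,0,0,0,0],[0,0,0.7,0,0,0,0],[0,0,0.1,0,0,0,0],[0,0,0.1,0,0,0,0],[0,0,0.1,0,0,0,0],[0,0,0.1,0,0,0,0],[0,0,0,0,0,0,0]]]'
```

```text
time: 11.05
position: [0.4318, -0.048, 0.1107]
tool_rot: [-0.188, 3.136, 0.0]
ft_force: [-1.8, -0.1, 3.0]
grip_width: 0.011
```

```bash
python3 -m jog '[[[0,0,0.1,0,0,0,0],[0,0,0,0,0,0,0]]]'
```

```text
time: 11.25
position: [0.4319, -0.048, 0.1097]
tool_rot: [-0.188, 3.135, 0.0]
ft_force: [-0.9, -0.2, 3.7]
grip_width: 0.005
```

```bash
python3 -m jog '[[[0,0,0.1,0,0,0,0],[0,0,0.1,0,0,0,0],[0,0,0,0,0,0,0]]]'
```

```text
time: 11.55
position: [0.4322, -0.048, 0.1088]
tool_rot: [-0.188, 3.135, 0.001]
ft_force: [-4.7, 0.7, 12.4]
grip_width: 0.004
```

The key bottomed out at 12 N. I'll release it, shift 6.0 cm to the orange key and take a look.

```bash
python3 -m jog '[[[0,0,-0.5,0,0,0,0],[0,0,-1.6,0,0,0,0],[0,-2,0,0,0,0,0],[0,-2,0,0,0,0,0],[0,-2,0,0,0,0,0],[0,0,0,0,0,0,0],[0,0,0,0,0,0,0]]]' && python3 rel.py
python3 - <<'E'
from h import *
a=[imaging.get_image(c)['frame'] for c in('side',)]
cv2.imwrite('pics/e.png',cv2.resize(a[0][200:360,240:440],(750,600))[:,:,::-1])
E
```

```text
time: 12.25
position: [0.4386, -0.1076, 0.1282]
tool_rot: [0.186, -3.136, -0.0]
ft_force: [0.1, 0.8, 0.0]
grip_width: 0.005
t 12.25 tcp [ 0.4386 -0.1076  0.1282] F [0.056  0.771  0.0311] grip 0.0045343824904431574 jq [-0.29 -0.02  0.47  2.08  0.01  1.08  1.87]
tip [ 0.4386 -0.1076  0.1062] toolz [-0.0006  0.0002 -1.    ] yaw err deg 0.4385527677839966
door_ridge move in tool cm [-17.2138   2.8618 -15.4934]
zero_key_top move in tool cm [-0.0413  5.9887  1.6776]
cal_key_top move in tool cm [ 0.0046 -0.0111  1.6759]
```

View pics/e.png

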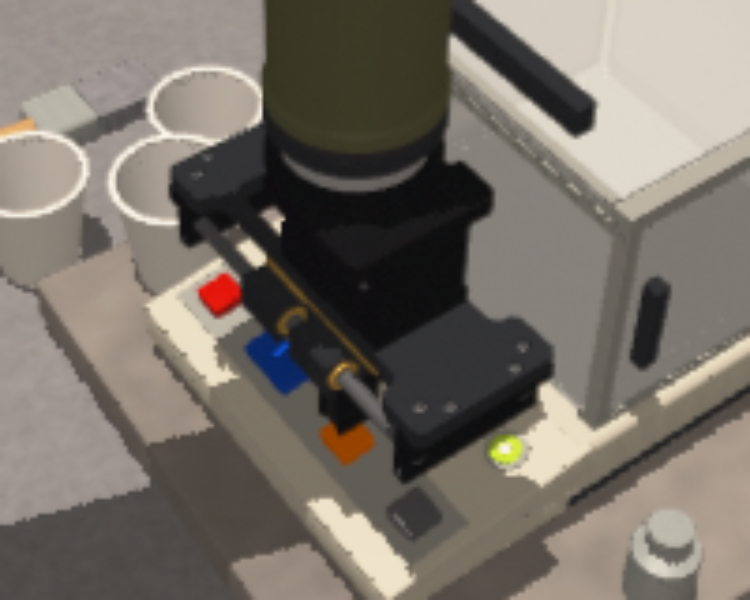

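The blue key is up again and the tips (343,420) are over the orange key (348,440). The door is still shut.

```bash
python3 -m jog '[[[0,0,0.7,0,0,0,0],[0,0,0.6,0,0,0,0],[0,0,0.1,0,0,0,0],[0,0,0.1,0,0,0,0],[0,0,0.1,0,0,0,0],[0,0,0.1,0,0,0,0],[0,0,0.1,0,0,0,0],[0,0,0,0,0,0,0]]]'
```

```text
time: 13.1
position: [0.439, -0.1074, 0.1107]
tool_rot: [-0.188, 3.136, 0.001]
ft_force: [-0.8, 1.7, 2.5]
grip_width: 0.008
```

```bash
python3 -m jog '[[[0,0,0.1,0,0,0,0],[0,0,0.05,0,0,0,0],[0,0,0,0,0,0,0]]]'
```

```text
time: 13.4
position: [0.4392, -0.1075, 0.1093]
tool_rot: [-0.188, 3.135, 0.001]
ft_force: [-1.1, 1.6, 5.2]
grip_width: 0.0
```

```bash
python3 -m jog '[[[0,0,0.1,0,0,0,0],[0,0,0,0,0,0,0],[0,0,0,0,0,0,0]]]'
```

```text
time: 13.7
position: [0.4393, -0.1074, 0.109]
tool_rot: [-0.188, 3.135, 0.001]
ft_force: [-2.5, 2.5, 11.0]
grip_width: 0.006
```

Bottomed out at 11 N. I'll lift well clear and check.

```bash
python3 -m jog '[[[0,0,-0.5,0,0,0,0],[0,0,-1.5,0,0,0,0],[0,0,-3,0,0,0,0],[0,0,-3,0,0,0,0],[0,0,-3,0,0,0,0],[0,0,-3,0,0,0,0],[0,0,-3,0,0,0,0],[0,0,-3,0,0,0,0],[0,0,0,0,0,0,0],[0,0,0,0,0,0,0]]]' && python3 rel.py
python3 - <<'E'
from fit import *
p=np.load('p.npy');p[3]=0
I={c:imaging.get_image(c) for c in('side','top')}
for c in I: print(c,'ridge seen',px('door_ridge',c),'model shut',proj(I[c],pt(p,'door_ridge')))
I0=cv2.imread('pics/side0.png')[:,:,::-1]
cv2.imwrite('pics/f.png',np.hstack([I0[150:480,220:520],I['side']['frame'][150:480,220:520]])[:,:,::-1])
E
```

```text
time: 14.7
position: [0.4391, -0.1083, 0.308]
tool_rot: [-0.187, 3.135, -0.001]
ft_force: [0.3, -0.1, -0.6]
grip_width: 0.003
t 14.7 tcp [ 0.4391 -0.1083  0.308 ] F [ 0.2693 -0.095  -0.5986] grip 0.0028377839927891937 jq [-0.31 -0.16  0.44  1.83  0.07  1.46  1.81]
tip [ 0.4391 -0.1083  0.286 ] toolz [ 0.001  -0.0007 -1.    ] yaw err deg 0.45489887497172055
door_ridge move in tool cm [-17.1816   2.9312   2.5118]
zero_key_top move in tool cm [ 0.0144  6.0811 19.655 ]
cal_key_top move in tool cm [ 0.0621  0.0813 19.6597]
side ridge seen [] model shut [378.9501 212.666 ]
top ridge seen [(array([354.816, 217.296]), 0.58), (array([351.616, 280.896]), 0.22)] model shut [350.0728 217.5546]
```

View pics/f.png

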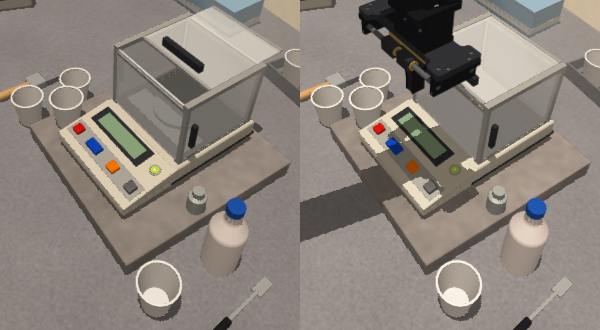

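The before and after views match: all four keys are up (right half: 379,128 / 394,145 / 413,167 / 431,186), and the cups, weight, bottle and spatula have not moved. The ridge row in the top view (217.3) matches the shut model (217.6). Handing in.

```bash
python3 -c "
from bench import close_job
print(close_job())"
```

```text
the job is handed in; nothing more can be done
None
```

I shut the draught-shield door, then pressed the blue zero key and after it the orange calibration key, and handed the job in at about 15 s of the 48 s allowed.

- **Door:** I pushed it from behind the ridge with closed fingertips until it stopped moving. The force there rose to about 12 N along the push (about 14 N in all), close to where the fit predicted.
- **Keys:** Each key was pressed until it bottomed out, blue at about 12 N and orange at about 11 N, then let up before the next move.

**Last checks:**
- The ridge in the top view was 0.3 px from its shut position front to back. Sideways it was about 5 px off, and the network's position is rough that way. The side-view network missed the ridge because the gripper hid it.
- In the side view all four keys looked up, and the objects in view (cups, weight, bottle, spatula and the visible part of the brush) had not visibly moved. I judged this by eye and did not measure it.
- The tool was clear of everything, with the measured force near zero.

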